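# Re-hang the lift-off guard on the other specimen stand

### The arm

A 6-joint arm with a two-finger parallel gripper is mounted at the origin on a cart in front of the work surface, level with it; the furniture and walls round the work are solid. World frame = base frame: x ahead of the robot, y to its left, z up, the work surface at z = 0. Lengths are in mm, angles in degrees, forces in N, time in s.
With the tool pointing down it reaches from about 350 to 850 mm from the base axis. Payload 8.1 kg.
Tool frame: the origin (TCP) lies midway between the tips of the shut fingers; the grasp point (between the pads) lies 19 mm behind it (r.grasp_offset is the distance from the TCP to the grasp point, in mm); z points along the fingers, x is the direction in which the jaws open and shut, and the axes are right-handed (so a half turn about z gives the same grasp; the last joint's range is limited). The gripper opens to 85 mm and grips with 20 to 120 N. Pads are 22 mm wide; open, the fingers measure 114 mm over their backs; the gripper's body (76 mm by 85 mm) begins 54 mm behind the grasp point. The pads swing forward as they close: fully open they stand 13 mm farther back than shut.
Start: joints at [-71.127, 7.471, 85.268, -0, 87.261, -4.893], TCP at [241.824, -549.114, 231.292] pointing down, gripper open.
Joint ranges: [-169.43, 169.43], [-51.17, 129.36], [1.28, 143.12], [-76.62, 256.62], [0, 156.53], [-152.29, 152.29]. Speed limits (degrees/s): [136.94, 136.94, 159.86, 180, 180, 180].

### API

Orientations are given as [roll, pitch, yaw] about the fixed x, y, z axes, in that order (R = Rz(yaw) Ry(pitch) Rx(roll)).
In Python, from bench import r, optics, hand_in gives the robot as it stands.
- The arm moves only by the shell command python3 -m pendant 'ROWS' [FORCE]. ROWS is JSON, a list of rows, each a list of 5 numbers: the opening, from 0 (shut) to 1 (fully open), then the shift along the tool's x, y, z in mm, then the turn about the tool's z in degrees. A call has 1 to 10 rows; each row shifts and turns the commanded pose from where the row before left it, along the tool's axes as they then stand; what a row does not reach is not made up. A row lasts 1/10 s, in which the tool goes at most 50 mm and 8.59 degrees, less where a joint would pass 70% of its speed; a pose out of reach is approached as far as the arm can. A call with a gripper value outside its range is refused whole. The fingers move at their own pace and stop on an object; FORCE is the grip in N (left out, the last holds). Time passes only in rows, so rows that do not move let the fingers close. It gives the time, the measured TCP pose, the force and the opening at its end, in the units of the state.
- r.sense(): the state, without advancing time (a new reading comes with each control period).
- optics.snapshot(name): name is "side" or "top" or "wrist"; returns (picture, depth): 480x640x3 uint8, blue, green, red; 480x640 float32, mm along the optical axis (not along the pixel's ray), 0 where there is no reading.
- optics.camera_params(name): a dict with "camera_matrix" (3x3 intrinsics, pixels), "eye" and "orientation" of the camera in the world. Camera axes: x right, y down, z forward; pixel columns grow to the right and rows downward; lengths in mm; the calibration is good to about 2 mm. A picture is of the moment at which its call begins: read the wrist's pose just before it. camera_params takes no time and is no camera call; for the wrist camera it gives the pose at the moment of the call.
- hand_in(): hands the job in, once; it reports no verdict.
Trained networks look in the newest picture that a camera, given by its name, has taken for a name from the list of things; names that differ only in an ending like _2 or _b are one class to them, and where a whole thing is asked for, a point or a joint stands for the part that bears it (a point fixed in the world has none). Each returns a list of dicts, best first, with "score" (0 to 1); they miss things now and then, are a little off and sometimes report something else, mostly with a low value. They report only what shows in the picture. A call takes as long as a camera call.
- optics.search_frame(camera, query): "at" ([x, y, z] in mm, in world coordinates, good to about 4 mm: the middle of the surface that is visible of it).
The state is a dict: "time": time; "joint_pos": joint angles; "qd": joint speeds; "joint_efforts": joint torques, N m; "tool_pos": TCP position; "tcp_rot": TCP orientation; "ft_force": force on the tool from outside, world axes, zero at the start; "wrist_torque": the same for the moment, N m; "finger_gap": finger opening in mm.
Only numpy, scipy, OpenCV 4.12 (cv2) and the standard library are available. Lean on these libraries where they do the work, as an engineer would, in place of code of your own. Each camera call takes 0.05 s, during which the arm holds its last target. There are 200 camera calls.

### The job

The clear guard panel hangs on the stand that holds the black specimen, but it is needed on the other stand, in front of the green specimen. Squeeze the two orange tabs together to draw in the sprung hinge pins, lift the guard off, and drop it gently into the slots of the other stand's brackets, finding them by feel: that sprung bracket pair may be clamped a little further back than you expect. Seat the guard fully home, let both pins snap out into the brackets, let go, and disturb neither specimen.

Things in the scene. Friction and masses are not known exactly. Their poses are not given: they have to be found in the camera images.
- guard: lift-off guard, 0.18 to 0.28 kg. Origin: middle of its hinge axis; y along the axis, z up. Aluminium top rail 16 x 146 x 16 mm centred on the axis, round dark boss of 14 mm diameter on each end (overall length 170 mm), clear panel 140 mm wide in a black frame hanging to 82 mm below the axis. Carry it by the squeezed tabs
- guard_tabs (a point): point midway between the guard's two orange tabs, 30 mm above the hinge axis, axes as the guard. Tabs: 18 (x) x 8 (y) mm, from 8 to 45 mm above the axis, outer faces 58 mm apart along y; pinch them along y from above. Fully squeezed they are 38 mm apart outside and the guard sits centred between the fingers; letting go lets the pins out
- pin_l (a joint): travel in m of the sprung 8 mm pin and orange tab at the guard's +y end: 0 = out (9 mm beyond the boss), flush at 0.009, 0.010 = squeezed fully in. Spring 4.8 N at 0 to 8.8 N fully in
- pin_r (a joint): the same for the pin and tab at the guard's -y end
- stand_a: stand with the black specimen and, at the start, the guard: grey base plate 150 x 210 x 10 mm with two rigid aluminium hinge brackets. Origin on the bench below the hinge axis; x to the rear, y along the axis, z up; plate from x = -50 to +100 mm. Its brackets are like those at point slot_b, slot middle at x = 0. The guard's axis is 130 mm up; it lifts straight off when the pins are in
- stand_b: stand with the green specimen, which must get the guard: same grey base plate, same origin and axes as the other (on the bench, x to the rear, y along the hinge axis). Its bracket pair is clamped anywhere from 0 to 24 mm towards +x (unmeasured) and stays there. The pair also rides on springs: gives downwards from about 4 N, 1.2 N per mm, solid after 8 mm at about 14 N; over 25 N is harmful
- slot_b (a point): on stand_b, 130 mm above the bench, its axes: where the guard's hinge axis is when home if the clamp is at 0; the true slot middle is 0 to 24 mm further in +x. Bracket slots are open above, 15.5 mm wide in x, 76 to 100 mm either side in y, floor 7 mm below this point, outer wall faces at 88 mm with a window (5 mm below to 6 mm above) for the pin
- lip_b (a point): on stand_b, 146 mm above the bench at its origin: height of the flat tops of the lips, which reach 28 mm in -x from the front edge of the true slots (and of the outer walls). The rear stops behind the slots, 12 mm deep, are 10 mm higher. A guard resting on the lips has its axis 7 mm above; slid in +x under light pressure it meets the rear stops and drops into the slots
- black_specimen: black round specimen, 30 mm diameter, 16 mm high, on the rear of the plate of stand_a, 65 to 75 mm behind the hinge axis; origin: centre of its underside. Leave it alone
- green_specimen: green round specimen, 30 mm diameter, 15 mm high, on the rear of the plate of stand_b, 75 to 80 mm behind its origin; origin: centre of its underside. Leave it alone

How it is judged:
By the outcome, as a careful person would: the job done as asked, in the order asked, and still so for the second after the job is handed in, with the robot touching nothing.
It also fails if it takes over 48 s, if anything falls off the work surface, if the arm or the gripper's body presses on something with over 40 N, if the wrist force passes 120 N, or if a joint passes its speed limit or range.

## Working session

There is one attempt and no reset: what is moved stays moved. The work goes in short steps, Python scripts to look and compute and a shell command to move; the robot and the scene stay as the last step left them, time stands still between calls to the robot, and variables do not carry over. Pictures are saved under pics/ and viewed, about 8 in all and at most 12, crops included, and the job is handed in when it is done.

```bash
ls; mkdir -p pics
cat > h.py <<'E'
from bench import r, optics
import numpy as np, cv2
from scipy.spatial.transform import Rotation as R
def cam(n):
    p=optics.camera_params(n); return p
E
python3 - <<'E'
from h import *
s=r.sense(); print({k:np.round(v,2).tolist() for k,v in s.items()}, r.grasp_offset)
for n in ("top","side","wrist"):
    print(n,optics.camera_params(n))
    p,d=optics.snapshot(n); cv2.imwrite(f"pics/{n}0.png",p); np.save(f"pics/{n}0.npy",d)
    for q in ("guard","guard_tabs","stand_a","black_specimen","green_specimen"):
        print(q,[(np.round(o["at"],1).tolist(),round(o["score"],2)) for o in optics.search_frame(n,q)][:3])
a=cv2.imread("pics/top0.png");b=cv2.imread("pics/side0.png")
E
```

```text
pics
{'time': 0.0, 'joint_pos': [-71.13, 7.52, 85.33, -0.0, 87.26, -4.89], 'qd': [0.03, 0.02, 0.12, -0.06, -0.06, 0.04], 'joint_efforts': [-0.0, -56.94, -50.05, -0.0, 0.01, -0.0], 'tool_pos': [241.64, -548.59, 230.24], 'tcp_rot': [-179.99, 0.11, -66.23], 'ft_force': [0.26, -0.21, -0.65], 'wrist_torque': [-0.04, 0.02, 0.0], 'finger_gap': 85.3} 18.700000000000003
top {'camera_matrix': array([[577.17619822,   0.        , 319.40986615],
       [  0.        , 577.17619822, 230.24507664],
       [  0.        ,   0.        ,   1.        ]]), 'eye': array([420.3006422 , 143.89291078, 965.3202653 ]), 'orientation': array([-170.26059153,   -0.55065577,  -90.62819061])}
guard [([524.4, -13.6, 133.8], 0.74)]
guard_tabs [([522.3, -15.4, 136.6], 0.57)]
stand_a [([515.5, 263.4, 9.1], 0.68), ([537.8, -27.5, 9.9], 0.57)]
black_specimen [([603.4, 0.6, 25.1], 0.64)]
green_specimen [([584.2, 288.2, 25.8], 0.79), ([518.5, 264.0, 11.7], 0.42)]
side {'camera_matrix': array([[476.85308968,   0.        , 313.56298977],
       [  0.        , 476.85308968, 237.95143711],
       [  0.        ,   0.        ,   1.        ]]), 'eye': array([227.99835459, 808.18124227, 528.51409242]), 'orientation': array([-118.9298423 ,   -0.46065872, -155.28980154])}
guard [([521.4, -39.5, 129.5], 0.76)]
guard_tabs [([525.1, -38.4, 134.9], 0.81), ([520.5, -38.8, 161.8], 0.48)]
stand_a [([496.6, 318.4, 44.4], 0.62)]
black_specimen []
green_specimen [([586.6, 294.3, 29.0], 0.74), ([496.0, 324.9, 35.3], 0.19)]
wrist {'camera_matrix': array([[340.99505454,   0.        , 322.32111472],
       [  0.        , 340.99505454, 232.54761332],
       [  0.        ,   0.        ,   1.        ]]), 'eye': array([ 307.91657951, -520.02547789,  373.72705108]), 'orientation': array([ 1.63348350e+02, -4.45242388e-02, -6.62678555e+01])}
guard []
guard_tabs []
stand_a []
black_specimen []
green_specimen []
```

View pics/top0.png

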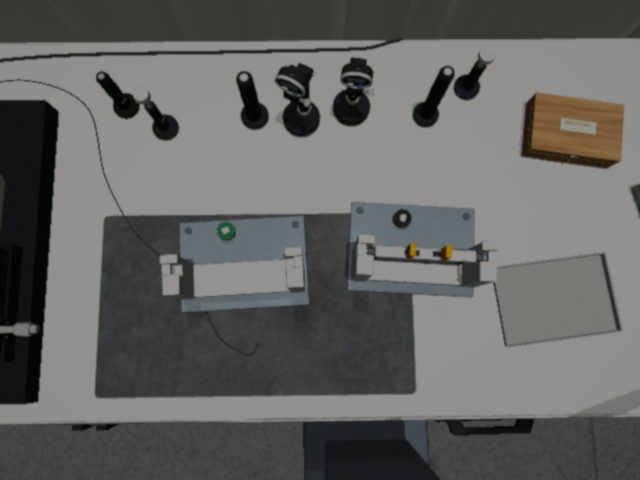

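View pics/side0.png

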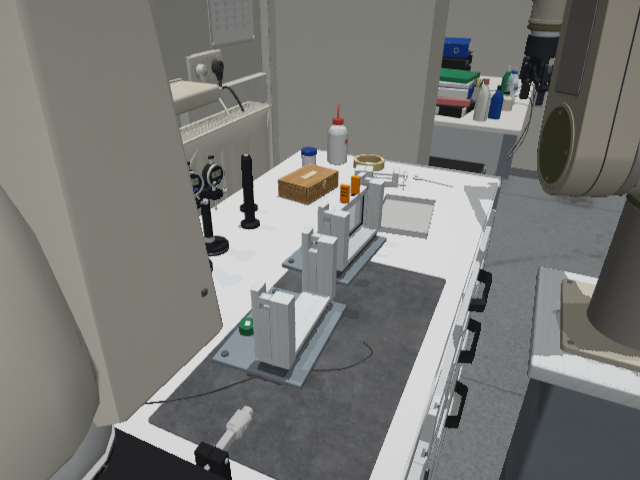

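The top view shows stand A at right, with orange tabs at (411,251) and (447,253) and the black specimen at (402,217). Stand B is at left, with green at (227,231) and brackets at (171,272) and (294,268). The side view agrees. Next I measure the plates, tabs and brackets.

```bash
cat >> h.py <<'E'
def cloud(n,p=None,d=None,c=None):
    c=c or optics.camera_params(n); K=np.array(c["camera_matrix"]); 
    v,u=np.mgrid[0:480,0:640]
    X=np.stack([(u-K[0,2])/K[0,0]*d,(v-K[1,2])/K[1,1]*d,d],-1)
    W=X@R.from_euler("xyz",c["orientation"],degrees=True).as_matrix().T+np.array(c["eye"])
    W[d<=0]=np.nan
    return W
def orange(p):
    h=cv2.cvtColor(p,cv2.COLOR_BGR2HSV); return (cv2.inRange(h,(8,150,90),(28,255,255))>0)
def fmt(a): return np.round(a,1).tolist()
E
cat > m.py <<'E'
from h import *
for n in ("top","side"):
    p=cv2.imread(f"pics/{n}0.png"); d=np.load(f"pics/{n}0.npy"); W=cloud(n,p,d)
    nl,lab,st,ce=cv2.connectedComponentsWithStats(orange(p).astype(np.uint8))
    for i in range(1,nl):
        if st[i,4]>15:
            w=W[lab==i]; w=w[np.abs(w[:,1])<200]
            if len(w): print(n,"orange",st[i].tolist(),fmt(np.nanmedian(w,0)),"zmax",fmt(np.nanmax(w,0)),fmt(np.nanmin(w,0)), "top", fmt(np.nanmedian(w[w[:,2]>170],0)))
    z=W[...,2]; ok=np.isfinite(z)
    for nm,y0,y1 in (("A",-160,105),("B",130,410)):
        reg=ok&(W[...,1]>y0)&(W[...,1]<y1)&(W[...,0]>400)&(W[...,0]<680)
        for lo,hi in ((5,16),(138,151),(151,162)):
            m=(reg&(z>lo)&(z<hi)).astype(np.uint8)
            nl,lab,st,ce=cv2.connectedComponentsWithStats(m)
            if lo==5:
                w=W[m>0][:, :2].astype(np.float32); rc=cv2.minAreaRect(w); print(n,nm,"plate",len(w),rc)
            else:
                for i in range(1,nl):
                    if st[i,4]>25:
                        w=W[lab==i]; rc=cv2.minAreaRect(w[:,:2].astype(np.float32)); print(n,nm,lo,st[i].tolist(),fmt(rc[0]),fmt(rc[1]),round(rc[2],1),"z",round(float(np.median(w[:,2])),1))
E
python3 m.py
```

```text
top orange [410, 243, 6, 14, 69] [527.4, 6.6, 173.3] zmax [537.3, 9.8, 177.3] [520.0, 2.3, 163.5] top [527.9, 6.6, 173.3]
top orange [446, 245, 6, 13, 65] [525.6, -43.3, 173.2] zmax [534.1, -39.9, 177.3] [516.9, -47.8, 170.4] top [525.6, -43.3, 173.2]
top A plate 6124 ((530.6151123046875, -18.566665649414062), (246.85411071777344, 261.42144775390625), 9.475127220153809)
top A 138 [356, 243, 18, 32, 441] [518.8, 69.6] [23.8, 44.2] 86.0 z 144.5
top A 138 [478, 242, 19, 40, 487] [512.6, -106.8] [25.1, 55.1] 85.5 z 144.4
top A 138 [438, 248, 8, 13, 32] [523.9, -40.0] [17.4, 6.5] 14.5 z 141.2
top A 151 [358, 235, 17, 9, 142] [546.6, 68.3] [22.7, 12.4] 87.5 z 154.4
top A 151 [482, 242, 17, 9, 147] [534.8, -107.8] [23.9, 12.1] 88.2 z 154.5
top B plate 6579 ((518.7706909179688, 270.89727783203125), (233.0630645751953, 275.0018615722656), 2.113525152206421)
top B 138 [286, 256, 18, 32, 437] [502.0, 170.9] [44.2, 23.6] 3.0 z 144.3
top B 138 [162, 264, 19, 32, 460] [493.1, 347.3] [44.4, 24.8] 4.0 z 143.9
top B 151 [285, 247, 17, 10, 141] [529.7, 172.3] [12.0, 23.2] 3.1 z 154.3
top B 151 [160, 2
[... 595 characters left out ...]
151 [357, 171, 9, 8, 41] [533.5, -107.1] [26.6, 13.5] 85.3 z 156.4
side A 151 [351, 182, 9, 7, 48] [523.6, -41.5] [16.7, 7.5] 18.2 z 156.8
side A 151 [340, 191, 10, 7, 53] [526.8, 9.4] [18.0, 7.5] 13.6 z 156.8
side A 151 [318, 201, 11, 8, 62] [545.3, 68.7] [25.1, 13.0] 80.7 z 155.7
side B plate 3681 ((506.2269592285156, 270.2755126953125), (278.0987548828125, 211.55142211914062), 89.82308959960938)
side B 138 [302, 231, 36, 17, 340] [506.3, 171.2] [54.9, 26.9] 3.2 z 145.8
side B 138 [251, 286, 44, 23, 534] [498.2, 347.7] [55.9, 26.1] 3.0 z 145.9
side B 151 [302, 226, 11, 10, 75] [528.2, 173.2] [11.6, 24.6] 0.9 z 156.3
side B 151 [251, 280, 15, 14, 129] [520.0, 348.7] [12.8, 24.7] 3.0 z 155.9
```

```bash
cat >> h.py <<'E'
def plan(x,y,z,yaw,step=48,n=None):
    "rows (dx,dy,dz,turn) in tool axes from the measured pose to the target, turn spread over all rows"
    s=r.sense(); p=np.array(s["tool_pos"]); y0=s["tcp_rot"][2]
    dyaw=(yaw-y0+180)%360-180; D=np.array([x,y,z])-p
    n=n or int(max(np.ceil(np.linalg.norm(D)/step),np.ceil(abs(dyaw)/8.)));n=max(n,1)
    print("from",fmt(p),fmt(s["tcp_rot"]),"F",fmt(s["ft_force"]),"gap",round(s["finger_gap"],1),"t",s["time"],"rows",n)
    for i in range(n):
        Rm=R.from_euler("xyz",[180,0,y0+dyaw*i/n],degrees=True)
        print(fmt(Rm.inv().apply(D/n)),round(-dyaw/n,2))
E
python3 - <<'E'
from h import *
plan(526,-18,235,-93.7)
d=np.load("pics/top0.npy"); W=cloud("top",None,d)
for u,v in ((240,280),(240,268),(240,293),(200,255),(260,250)): print(u,v,fmt(W[v,u]))
p=cv2.imread("pics/top0.png")[195:320,150:510]; cv2.imwrite("pics/crop.png",cv2.resize(p,None,fx=2.2,fy=2.2,interpolation=cv2.INTER_CUBIC))
E
```

```text
from [241.8, -549.1, 231.3] [-180.0, -0.0, -66.2] F [-0.2, -0.1, 0.2] gap 85.4 t 0.9 rows 13
[-28.6, -36.5, -0.3] 2.11
[-29.9, -35.4, -0.3] 2.11
[-31.2, -34.3, -0.3] 2.11
[-32.4, -33.1, -0.3] 2.11
[-33.6, -31.9, -0.3] 2.11
[-34.8, -30.6, -0.3] 2.11
[-35.9, -29.3, -0.3] 2.11
[-36.9, -28.0, -0.3] 2.11
[-38.0, -26.6, -0.3] 2.11
[-38.9, -25.2, -0.3] 2.11
[-39.8, -23.7, -0.3] 2.11
[-40.7, -22.2, -0.3] 2.11
[-41.4, -20.7, -0.3] 2.11
240 280 [499.5, 261.5, 38.4]
240 268 [518.5, 261.3, 41.2]
240 293 [479.0, 261.6, 35.4]
200 255 [544.6, 332.5, 7.5]
260 250 [552.3, 232.8, 5.3]
```

View pics/crop.png

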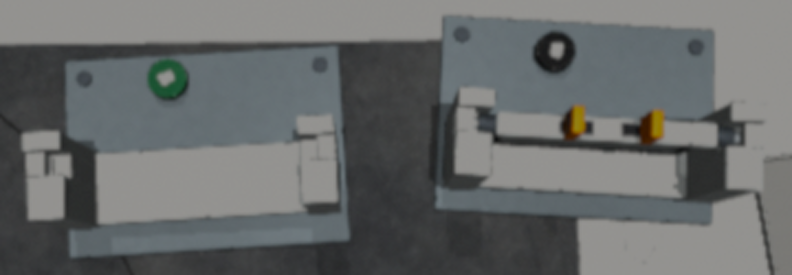

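The crop shows stand B's slots as gaps between the lip and the rear stop. There is a low white block, about 38 mm high, between the brackets. I go over the guard.

```bash
python3 -m pendant '[[1,-28.6,-36.5,0,2.1],[1,-29.9,-35.4,0,2.1],[1,-31.2,-34.3,0,2.1],[1,-32.4,-33.1,0,2.1],[1,-33.6,-31.9,0,2.1],[1,-34.8,-30.6,0,2.1],[1,-35.9,-29.3,0,2.1],[1,-36.9,-28,0,2.1],[1,-38,-26.6,0,2.1],[1,-38.9,-25.2,0,2.1]]' 60; python3 -m pendant '[[1,-40,-23.7,-5,2.1],[1,-40,-22,-5,2.1],[1,-40,-21,-5,2.3],[1,0,0,0,0],[1,0,0,0,0]]'
python3 - <<'E'
from h import *
s=r.sense(); c=optics.camera_params("wrist")
p,d=optics.snapshot("wrist"); cv2.imwrite("pics/w1.png",p); W=cloud("wrist",None,d,c)
nl,lab,st,ce=cv2.connectedComponentsWithStats(orange(p).astype(np.uint8))
for i in range(1,nl):
    if st[i,4]>60:
        w=W[lab==i]; t=w[w[:,2]>np.nanmax(w[:,2])-4]
        print(st[i].tolist(),fmt(np.nanmedian(w,0)),"top",fmt((np.nanmax(t,0)+np.nanmin(t,0))/2),fmt(np.nanmax(w,0)),fmt(np.nanmin(w,0)))
print(fmt(c["eye"]),fmt(c["orientation"]))
for q in ("guard_tabs","guard","black_specimen"): print(q,[(fmt(o["at"]),o["score"]) for o in optics.search_frame("wrist",q)][:2])
plan(526,-18,150,-93.7)
E
```

```text
time: 1.9
tool_pos: [460.8, -138.6, 231.7]
tcp_rot: [-180.0, -0.0, -87.3]
ft_force: [0.6, -0.9, 0.5]
finger_gap: 85.4
time: 2.4
tool_pos: [525.6, -18.6, 246.2]
tcp_rot: [180.0, -0.0, -93.6]
ft_force: [0.9, 0.0, 0.4]
finger_gap: 85.4
[280, 218, 14, 38, 417] [531.9, 4.9, 174.2] top [528.3, 5.4, 174.2] [537.4, 9.6, 176.1] [519.5, 1.1, 140.7]
[352, 219, 14, 36, 404] [528.8, -43.6, 174.0] top [525.5, -44.0, 174.2] [534.0, -40.1, 176.2] [517.1, -47.6, 141.6]
[597.8, -23.2, 388.7] [163.4, -0.1, -93.6]
guard_tabs [([527.7, -21.3, 136.1], 0.6)]
guard [([532.6, -18.7, 135.7], 0.73)]
black_specimen [([604.4, -4.2, 24.0], 0.97), ([529.7, -42.5, 173.2], 0.47)]
from [525.0, -20.7, 246.1] [180.0, -0.0, -93.8] F [-0.1, 0.4, 0.6] gap 85.4 t 2.6 rows 3
[-0.9, -0.3, 32.0] -0.04
[-0.9, -0.3, 32.0] -0.04
[-0.9, -0.3, 32.0] -0.04
```

View pics/w1.png

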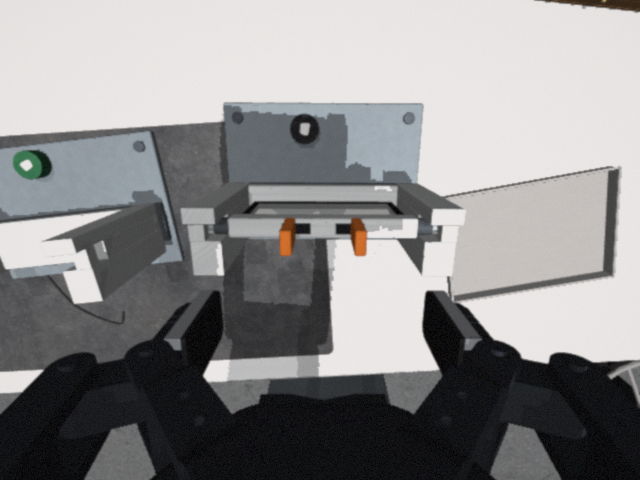

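Wrist view: tabs at (287,236) and (359,236), midway between the fingers, with the boss ends seated in the brackets. Tab middle is about (527,-19) and tab top about 174–175, which agrees with the text. I descend and check.

```bash
python3 -m pendant '[[1,-0.5,-1,35,0],[1,0,0,35,0],[1,0,0,20,0],[1,0,0,15,0],[1,0,0,0,0],[1,0,0,0,0]]' 50; python3 -c "
from h import *
plan(526.5,-18.7,141,-93.7)"
```

```text
time: 3.2
tool_pos: [526.8, -19.6, 142.1]
tcp_rot: [-180.0, -0.0, -93.8]
ft_force: [0.0, -0.4, 1.0]
finger_gap: 85.6
from [526.8, -19.6, 142.1] [-180.0, -0.0, -93.8] F [0.0, -0.4, 1.0] gap 85.6 t 3.2 rows 1
[-0.9, 0.3, 1.1] -0.08
```

```bash
python3 -m pendant '[[0.75,-0.8,0,0,0],[0.7,0,0,0,0],[0.65,0,0,0,0],[0.6,0,0,0,0],[0.55,0,0,0,0],[0.5,0,0,0,0],[0.45,0,0,0,0],[0.4,0,0,0,0],[0.4,0,0,0,0],[0.4,0,0,0,0]]' 50; python3 -m pendant '[[0.4,0,0,0,0],[0.4,0,0,0,0],[0.4,0,0,0,0]]'
python3 - <<'E'
from h import *
p,d=optics.snapshot("wrist"); cv2.imwrite("pics/w2.png",cv2.resize(p[130:330,130:530],None,fx=1.8,fy=1.8))
print(r.sense()["ft_force"],r.sense()["wrist_torque"])
E
```

```text
time: 4.2
tool_pos: [528.6, -18.5, 144.7]
tcp_rot: [-179.7, -0.0, -93.7]
ft_force: [-2.4, 0.3, 13.9]
finger_gap: 35.8
time: 4.5
tool_pos: [528.6, -18.5, 144.7]
tcp_rot: [-179.7, -0.0, -93.7]
ft_force: [-2.4, -0.6, 14.7]
finger_gap: 36.1
[-2.62327064 -0.22791027 13.7981045 ] [-0.0278977   0.48131776  0.06725163]
```

View pics/w2.png

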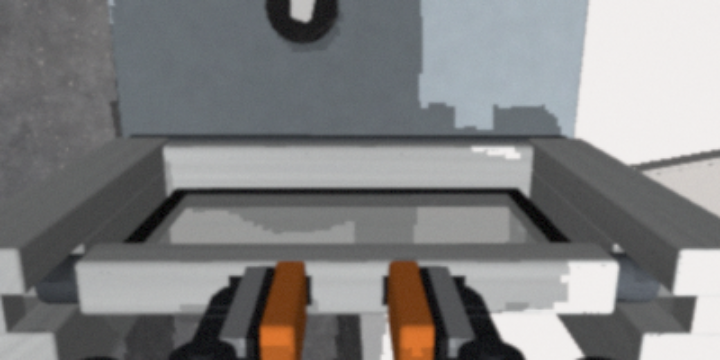

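Wrist view: tabs at (283,320) and (408,320), squeezed by the pads with a gap of 36, and the bosses show no pin outside. The fingertips press the rail with about 14 N. I lift straight up.

```bash
python3 -m pendant '[[0.4,0,0,-3,0],[0.4,0,0,-3,0],[0.4,0,0,-5,0],[0.4,0,0,-5,0],[0.4,0,0,-8,0],[0.4,0,0,-8,0],[0.4,0,0,0,0]]'; python3 -m pendant '[[0.4,0,0,-10,0],[0.4,0,0,-15,0],[0.4,0,0,-20,0],[0.4,0,0,-20,0],[0.4,0,0,-20,0],[0.4,0,0,-15,0],[0.4,0,0,0,0],[0.4,0,0,0,0]]'
python3 - <<'E'
from h import *
for i in range(3): s=r.sense();print(fmt(s["ft_force"]),np.round(s["wrist_torque"],2).tolist(),fmt(s["tool_pos"]))
c=optics.camera_params("wrist")
p,d=optics.snapshot("wrist"); cv2.imwrite("pics/w3.png",p); np.save("pics/w3.npy",d)
W=cloud("wrist",None,d,c)
p,d=optics.snapshot("side"); cv2.imwrite("pics/s3.png",p)
cv2.imwrite("pics/c3.png",np.hstack([cv2.resize(p[80:330,200:500],None,fx=1.3,fy=1.3),cv2.resize(cv2.imread("pics/w3.png")[130:380,170:470],None,fx=1.3,fy=1.3)]))
E
```

```text
time: 5.25
tool_pos: [526.9, -18.3, 174.5]
tcp_rot: [-179.9, -0.0, -93.7]
ft_force: [0.2, 0.3, -1.5]
finger_gap: 35.5
time: 6.05
tool_pos: [526.6, -18.3, 273.3]
tcp_rot: [-180.0, -0.0, -93.7]
ft_force: [-0.2, 0.3, -3.2]
finger_gap: 35.5
[-0.2, 0.3, -3.2] [0.02, 0.01, 0.01] [526.6, -18.3, 273.3]
[-0.2, 0.3, -3.2] [0.02, 0.01, 0.01] [526.6, -18.3, 273.3]
[-0.2, 0.3, -3.2] [0.02, 0.01, 0.01] [526.6, -18.3, 273.3]
```

View pics/c3.png

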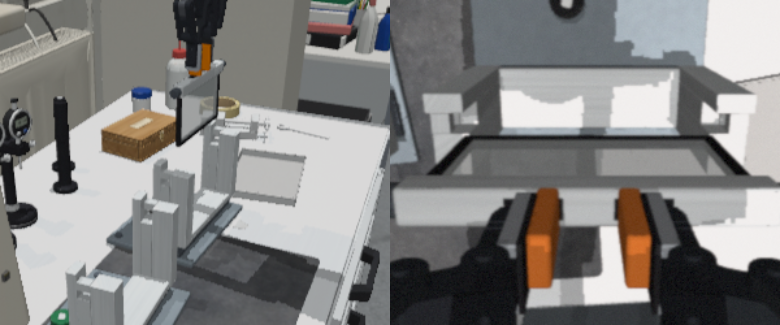

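Side and wrist views show the guard hanging level from the squeezed tabs, both pins drawn in, and the black specimen unmoved. Force is −3 N, the guard's weight. Next I measure the rail height and plan the carry.

Run:
```python
from h import *
d=np.load("pics/w3.npy"); W=cloud("wrist",None,d)
z=W[...,2]
m=(z>255)&(z<285)&(np.abs(W[...,1]+18)<84)&((W[...,1]>25)|(W[...,1]<-60))
w=W[m]; print(len(w),np.nanpercentile(w[:,2],[5,25,50,75,95]),fmt(w.min(0)),fmt(w.max(0)))
t=w[w[:,2]>np.percentile(w[:,2],60)]; print("railtop",fmt(np.median(t,0)),fmt(t.min(0)),fmt(t.max(0)))
plan(488,259,274,-87.15,step=32)
```

```text
5524 [257.41372315 262.50696089 263.88046046 264.53072222 265.20219657] [511.7, -102.0, 255.0] [537.1, 65.9, 266.4]
railtop [524.0, -63.4, 264.6] [512.6, -101.3, 264.1] [536.2, 63.9, 266.4]
from [525.9, -18.2, 271.9] [179.9, 0.0, -93.7] F [0.0, -0.2, -2.6] gap 35.6 t 6.15 rows 9
[-30.5, 6.2, -0.2] -0.73
[-30.5, 5.8, -0.2] -0.73
[-30.6, 5.4, -0.2] -0.73
[-30.7, 5.0, -0.2] -0.73
[-30.7, 4.6, -0.2] -0.73
[-30.8, 4.3, -0.2] -0.73
[-30.8, 3.9, -0.2] -0.73
[-30.9, 3.5, -0.2] -0.73
[-30.9, 3.1, -0.2] -0.73
```

```bash
python3 -m pendant '[[0.4,-15,3,-4,-0.4],[0.4,-30.5,6,0,-0.7],[0.4,-30.5,5.5,0,-0.7],[0.4,-30.6,5.2,0,-0.8],[0.4,-30.7,4.8,0,-0.8],[0.4,-30.8,4.4,0,-0.8],[0.4,-30.8,4,0,-0.8],[0.4,-30.9,3.6,0,-0.8],[0.4,-28,3,0,-0.8],[0.4,-18,2,0,0]]'; python3 -m pendant '[[0.4,0,0,0,0],[0.4,0,0,0,0]]'
cat > mb.py <<'E'
from h import *
s=r.sense(); c=optics.camera_params("wrist")
p,d=optics.snapshot("wrist"); cv2.imwrite("pics/w4.png",p); W=cloud("wrist",None,d,c)
z=W[...,2]
for lo,hi in ((140,150.5),(150.5,162)):
    m=((z>lo)&(z<hi)&(W[...,1]>130)&(W[...,1]<400)&(W[...,0]>440)&(W[...,0]<560)).astype(np.uint8)
    nl,lab,st,ce=cv2.connectedComponentsWithStats(m)
    for i in range(1,nl):
        if st[i,4]>60:
            w=W[lab==i]; rc=cv2.minAreaRect(w[:,:2].astype(np.float32)); print(lo,st[i].tolist(),fmt(rc[0]),fmt(rc[1]),round(rc[2],1),"z",round(float(np.median(w[:,2])),1))
plan(496,259.5,270,-87.15)
E
python3 mb.py
```

```text
time: 7.15
tool_pos: [486.7, 260.7, 276.5]
tcp_rot: [179.9, 0.0, -87.0]
ft_force: [-0.3, -0.8, -1.9]
finger_gap: 35.7
time: 7.35
tool_pos: [487.5, 258.6, 276.6]
tcp_rot: [179.9, -0.0, -87.0]
ft_force: [-0.8, 0.4, -1.5]
finger_gap: 35.5
140 [197, 168, 32, 17, 89] [524.7, 345.7] [24.9, 10.2] 64.8 z 146.3
140 [415, 169, 32, 16, 86] [533.3, 175.4] [10.1, 25.0] 30.9 z 145.4
140 [198, 186, 35, 50, 1272] [491.9, 346.9] [41.6, 24.2] 3.4 z 145.7
140 [412, 186, 35, 50, 1269] [500.8, 171.1] [41.7, 24.1] 2.1 z 145.9
150.5 [192, 170, 33, 16, 506] [520.4, 348.5] [11.7, 24.3] 3.0 z 155.6
150.5 [419, 170, 34, 16, 506] [529.2, 172.5] [11.5, 23.8] 2.6 z 155.8
from [487.8, 258.0, 276.8] [179.9, -0.0, -87.1] F [0.1, -0.2, -2.0] gap 35.5 t 7.4 rows 1
[-1.1, -8.3, 6.8] 0.04
```

View pics/w4.png

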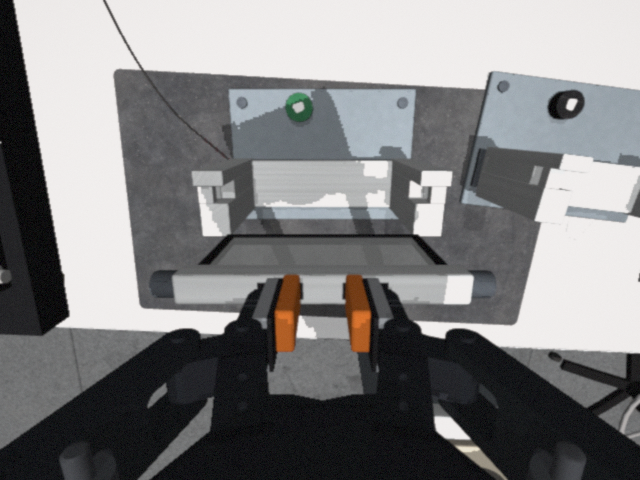

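Wrist view: stand B's brackets at (222,205) and (420,205), the guard's bosses at (163,284) and (482,284) with no pins showing, and the green specimen at (299,107). Three views agree on the slot middle, about (511,260), yaw 2.9°. I lower it onto the lips about 15 mm in front of the slots.

```bash
python3 -m pendant '[[0.4,-1,-8.3,20,0],[0.4,0,0,25,0],[0.4,0,0,25,0],[0.4,0,0,18,0],[0.4,0,0,10,0],[0.4,0,0,0,0],[0.4,0,0,0,0]]'; python3 -m pendant '[[0.4,0,0,2,0],[0.4,0,0,2,0],[0.4,0,0,0,0]]'
```

```text
time: 8.1
tool_pos: [496.9, 259.2, 180.2]
tcp_rot: [-179.9, 0.0, -87.2]
ft_force: [-0.2, -0.1, -1.8]
finger_gap: 35.7
time: 8.4
tool_pos: [496.6, 259.6, 175.7]
tcp_rot: [-180.0, 0.0, -87.1]
ft_force: [0.0, -0.1, -2.6]
finger_gap: 35.8
```

```bash
python3 -m pendant '[[0.4,0,0,2,0],[0.4,0,0,2,0],[0.4,0,0,0,0]]'; python3 -m pendant '[[0.4,0,0,1.5,0],[0.4,0,0,0,0]]';  python3 -m pendant '[[0.4,0,0,1,0],[0.4,0,0,0,0]]'
```

```text
time: 8.7
tool_pos: [496.2, 259.5, 170.8]
tcp_rot: [180.0, -0.0, -87.1]
ft_force: [-0.3, 1.5, -1.8]
finger_gap: 35.4
time: 8.9
tool_pos: [496.3, 259.5, 169.5]
tcp_rot: [180.0, -0.0, -87.1]
ft_force: [0.4, -0.3, -2.2]
finger_gap: 35.6
time: 9.1
tool_pos: [496.4, 259.5, 168.7]
tcp_rot: [180.0, -0.0, -87.1]
ft_force: [0.9, -0.9, -1.4]
finger_gap: 35.3
```

```bash
python3 -m pendant '[[0.4,0,0,1,0],[0.4,0,0,0,0]]'; python3 -m pendant '[[0.4,0,0,1,0],[0.4,0,0,0,0]]'
```

```text
time: 9.3
tool_pos: [496.6, 259.6, 168.2]
tcp_rot: [-180.0, 0.0, -87.1]
ft_force: [-0.7, -0.1, 1.9]
finger_gap: 35.6
time: 9.5
tool_pos: [496.6, 259.6, 167.2]
tcp_rot: [-180.0, 0.0, -87.1]
ft_force: [-1.7, -0.5, 3.7]
finger_gap: 35.8
```

Contact on the lips at TCP z ≈ 168.5 (axis 153 plus offset 15.5). Now I slide to the rear under light pressure.

```bash
python3 -m pendant '[[0.4,0,-2,0,0],[0.4,0,-2,0,0],[0.4,0,-2,0,0],[0.4,0,-2,0,0],[0.4,0,0,0,0]]'; python3 -m pendant '[[0.4,0,-1.5,0,0],[0.4,0,-1.5,0,0],[0.4,0,0,0,0]]'; python3 -m pendant '[[0.4,0,-1.5,0,0],[0.4,0,-1,0,0],[0.4,0,0,0,0]]'
```

```text
time: 10.0
tool_pos: [505.0, 260.0, 166.9]
tcp_rot: [-180.0, 0.0, -87.1]
ft_force: [-1.3, -0.7, 4.5]
finger_gap: 35.8
time: 10.3
tool_pos: [508.2, 260.1, 167.0]
tcp_rot: [-179.9, 0.0, -87.1]
ft_force: [2.6, -0.3, 2.7]
finger_gap: 35.2
time: 10.6
tool_pos: [509.7, 260.0, 166.1]
tcp_rot: [179.9, -0.0, -87.1]
ft_force: [1.5, -0.1, -1.1]
finger_gap: 35.7
```

```bash
python3 -m pendant '[[0.4,0,-1.2,0,0],[0.4,0,0,0,0]]'; python3 -m pendant '[[0.4,0,-0.8,1,0],[0.4,0,0,0,0]]'
```

```text
time: 10.8
tool_pos: [510.9, 260.2, 166.4]
tcp_rot: [180.0, -0.0, -87.1]
ft_force: [0.4, 0.1, -2.2]
finger_gap: 35.7
time: 11.0
tool_pos: [511.8, 260.2, 165.5]
tcp_rot: [180.0, -0.0, -87.1]
ft_force: [0.2, -0.8, -1.9]
finger_gap: 35.9
```

It is free in the slot now, with no vertical or lateral load. I lower it gently.

```bash
python3 -m pendant '[[0.4,0,0.3,2,0],[0.4,0,0,2,0],[0.4,0,0,2,0],[0.4,0,0,0,0]]'; python3 -m pendant '[[0.4,0,0,2,0],[0.4,0,0,2,0],[0.4,0,0,0,0]]'; python3 -m pendant '[[0.4,0,0,2,0],[0.4,0,0,2,0],[0.4,0,0,0,0]]'
```

```text
time: 11.4
tool_pos: [511.7, 260.3, 159.6]
tcp_rot: [-180.0, -0.0, -87.1]
ft_force: [2.2, 1.1, -2.6]
finger_gap: 35.8
time: 11.7
tool_pos: [511.7, 260.3, 155.5]
tcp_rot: [-180.0, -0.0, -87.1]
ft_force: [2.2, -0.0, -2.8]
finger_gap: 35.9
time: 12.0
tool_pos: [511.7, 260.3, 151.5]
tcp_rot: [-180.0, -0.0, -87.1]
ft_force: [2.2, 1.5, -3.5]
finger_gap: 35.4
```

```bash
python3 -m pendant '[[0.4,0,-0.5,1,0],[0.4,0,0,1,0],[0.4,0,0,0,0]]'; python3 -m pendant '[[0.4,0,0,1,0],[0.4,0,0,1,0],[0.4,0,0,0,0]]'; python3 -m pendant '[[0.4,0,0,1,0],[0.4,0,0,0,0]]'
```

```text
time: 12.3
tool_pos: [511.9, 260.2, 149.5]
tcp_rot: [180.0, -0.0, -87.1]
ft_force: [1.0, -0.6, -2.7]
finger_gap: 35.4
time: 12.6
tool_pos: [511.9, 260.3, 147.5]
tcp_rot: [180.0, -0.0, -87.1]
ft_force: [0.4, 0.1, -1.7]
finger_gap: 35.1
time: 12.8
tool_pos: [512.0, 260.3, 146.6]
tcp_rot: [180.0, -0.0, -87.1]
ft_force: [0.7, -0.1, -2.3]
finger_gap: 35.7
```

```bash
python3 -m pendant '[[0.4,0,0,1,0],[0.4,0,0,0,0]]'; python3 -m pendant '[[0.4,0,0,1,0],[0.4,0,0,0,0]]';  python3 -m pendant '[[0.4,0,0,0.7,0],[0.4,0,0,0,0]]'
```

```text
time: 13.0
tool_pos: [512.0, 260.3, 145.7]
tcp_rot: [180.0, -0.0, -87.1]
ft_force: [0.8, -0.5, -1.3]
finger_gap: 35.7
time: 13.2
tool_pos: [512.2, 260.4, 145.1]
tcp_rot: [-180.0, 0.0, -87.1]
ft_force: [-0.6, 0.4, -0.1]
finger_gap: 35.6
time: 13.4
tool_pos: [512.3, 260.4, 144.5]
tcp_rot: [-180.0, 0.0, -87.1]
ft_force: [-0.9, -1.1, 3.8]
finger_gap: 35.8
```

Seated on the slot floor at TCP ≈ 145, with the springs just taking load. I press slightly, then open in steps. The pads swing back as they open, so I follow down to keep the guard home.

```bash
python3 -m pendant '[[0.4,0,0,1,0],[0.4,0,0,1,0],[0.4,0,0,0,0]]'; python3 -m pendant '[[0.46,0,0,0.5,0],[0.46,0,0,0,0],[0.46,0,0,0,0]]';  python3 -m pendant '[[0.5,0,0,0.6,0],[0.5,0,0,0,0],[0.5,0,0,0,0]]'
```

```text
time: 13.7
tool_pos: [512.3, 260.4, 142.4]
tcp_rot: [-180.0, 0.0, -87.1]
ft_force: [-2.3, -1.2, 5.6]
finger_gap: 35.6
time: 14.0
tool_pos: [512.3, 260.5, 141.9]
tcp_rot: [-180.0, 0.0, -87.1]
ft_force: [-1.2, 0.4, 4.8]
finger_gap: 39.4
time: 14.3
tool_pos: [512.3, 260.4, 141.2]
tcp_rot: [-180.0, 0.0, -87.1]
ft_force: [-0.7, -0.9, 5.2]
finger_gap: 42.5
```

```bash
python3 -m pendant '[[0.54,0,0,0.6,0],[0.54,0,0,0,0],[0.54,0,0,0,0]]'; python3 -m pendant '[[0.58,0,0,0.6,0],[0.58,0,0,0,0],[0.58,0,0,0,0]]';  python3 -m pendant '[[0.62,0,0,0.7,0],[0.62,0,0,0,0],[0.62,0,0,0,0]]'; python3 -m pendant '[[0.66,0,0,0.7,0],[0.66,0,0,0,0],[0.66,0,0,0,0]]'; python3 -m pendant '[[0.7,0,0,0.7,0],[0.7,0,0,0,0],[0.7,0,0,0,0]]'
```

```text
time: 14.6
tool_pos: [512.4, 260.4, 140.6]
tcp_rot: [-180.0, 0.0, -87.1]
ft_force: [-0.4, -0.1, 4.7]
finger_gap: 46.4
time: 14.9
tool_pos: [512.3, 260.4, 140.0]
tcp_rot: [-180.0, 0.0, -87.1]
ft_force: [-0.6, 0.1, 4.9]
finger_gap: 49.4
time: 15.2
tool_pos: [512.3, 260.4, 139.3]
tcp_rot: [-180.0, 0.0, -87.1]
ft_force: [-0.9, 0.0, 5.4]
finger_gap: 52.9
time: 15.5
tool_pos: [512.3, 260.4, 138.6]
tcp_rot: [-180.0, 0.0, -87.1]
ft_force: [-0.1, 0.2, 5.9]
finger_gap: 56.6
time: 15.8
tool_pos: [511.7, 260.1, 137.0]
tcp_rot: [179.9, -0.0, -87.1]
ft_force: [0.8, -0.0, -0.4]
finger_gap: 59.8
```

```bash
python3 -m pendant '[[0.8,0,0,0,0],[0.95,0,0,0,0],[1,0,0,0,0],[1,0,0,0,0]]'
python3 - <<'E'
from h import *
c=optics.camera_params("wrist"); p,d=optics.snapshot("wrist"); cv2.imwrite("pics/w5.png",p); W=cloud("wrist",None,d,c)
nl,lab,st,ce=cv2.connectedComponentsWithStats(orange(p).astype(np.uint8))
for i in range(1,nl):
    if st[i,4]>60:
        w=W[lab==i]; t=w[w[:,2]>np.nanmax(w[:,2])-4]
        print(st[i].tolist(),"top",fmt((np.nanmax(t,0)+np.nanmin(t,0))/2),fmt(np.nanmax(w,0)),fmt(np.nanmin(w,0)))
cv2.imwrite("pics/c5.png",cv2.resize(p[100:400,120:520],None,fx=1.9,fy=1.9))
E
```

```text
time: 16.2
tool_pos: [512.1, 260.3, 137.7]
tcp_rot: [-180.0, 0.0, -87.1]
ft_force: [0.2, 0.0, -0.2]
finger_gap: 85.6
[242, 281, 33, 83, 1666] top [510.3, 284.8, 174.5] [519.8, 289.0, 176.5] [500.8, 280.7, 139.0]
[369, 282, 35, 82, 1951] top [512.8, 235.2, 174.3] [522.6, 239.7, 176.3] [375.3, 197.7, 1.7]
```

View pics/c5.png

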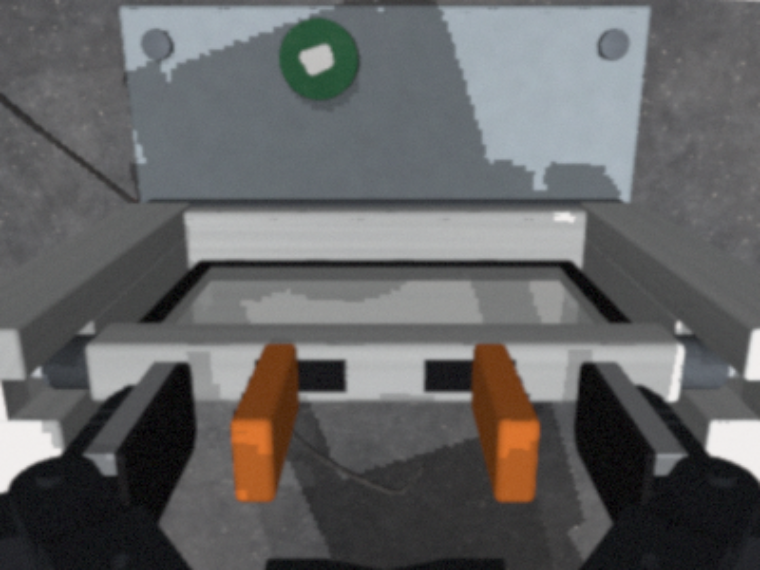

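Crop shows the guard in both slots, the fingers clear of the tabs, and the green specimen at (318,58) undisturbed. Tab centres are 49.7 mm apart, so both pins are fully out, and the tab tops are at 174.4 as they were on stand A. I retreat and take a last look.

```bash
python3 -m pendant '[[1,0,0,-5,0],[1,0,0,-10,0],[1,0,0,-20,0],[1,0,0,-30,0],[1,0,0,-35,0],[1,0,20,-35,0],[1,0,30,-20,0],[1,0,0,0,0],[1,0,0,0,0]]'
python3 - <<'E'
from h import *
print(fmt(r.sense()["ft_force"]))
for n in ("top","side","wrist"):
    p,d=optics.snapshot(n); cv2.imwrite(f"pics/{n}9.png",p); W=cloud(n,None,d)
    for q in ("guard","black_specimen","green_specimen"): print(n,q,[(fmt(o["at"]),round(o["score"],2)) for o in optics.search_frame(n,q)][:2])
    nl,lab,st,ce=cv2.connectedComponentsWithStats(orange(p).astype(np.uint8))
    for i in range(1,nl):
        if 30<st[i,4]:
            w=W[lab==i]; w=w[w[:,2]>160]
            if len(w): print("tab",st[i].tolist(),fmt(np.nanmedian(w,0)))
a=cv2.resize(cv2.imread("pics/side9.png")[210:390,210:400],None,fx=2,fy=2); b=cv2.resize(cv2.imread("pics/top9.png")[195:320,140:340],(400,360*400//400)); cv2.imwrite("pics/c9.png",np.hstack([a,b]))
E
```

```text
time: 17.15
tool_pos: [462.5, 258.1, 294.4]
tcp_rot: [-179.8, 0.1, -87.1]
ft_force: [0.1, 0.2, -0.3]
finger_gap: 85.3
[0.1, 0.2, -0.3]
top guard [([511.6, 212.0, 134.7], 0.72)]
top black_specimen [([605.9, 0.7, 26.7], 0.85)]
top green_specimen []
tab [245, 256, 6, 13, 66] [512.6, 235.1, 172.5]
side guard [([507.9, 245.6, 131.6], 0.86)]
side black_specimen []
side green_specimen [([586.1, 295.8, 28.7], 0.61)]
tab [294, 237, 12, 24, 243] [510.8, 238.2, 168.6]
tab [280, 253, 13, 24, 260] [507.7, 288.0, 169.3]
wrist guard [([515.6, 258.1, 138.5], 0.67)]
wrist black_specimen [([606.3, 3.4, 23.6], 0.59)]
wrist green_specimen [([581.6, 292.3, 26.4], 0.89)]
tab [284, 150, 12, 25, 257] [510.7, 284.3, 174.6]
tab [348, 150, 12, 25, 271] [512.9, 236.0, 174.5]
```

View pics/c9.png

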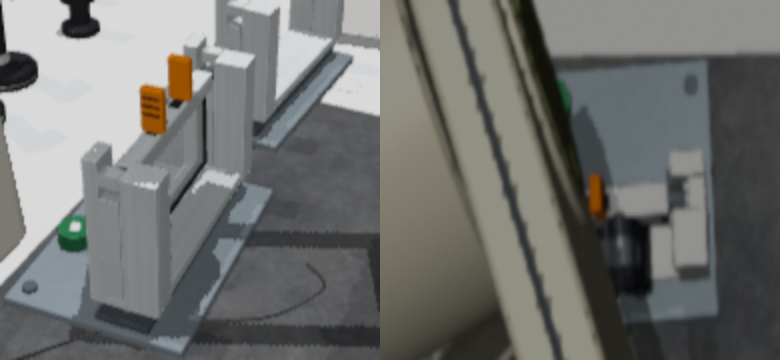

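The side view shows the guard level in stand B's brackets, with tabs at (153,110) and (180,77) in the crop, and green beside it in place. Nothing touches the robot, so I hand in.

```bash
python3 -c "
from bench import hand_in
print(hand_in())"
```

```text
the job is handed in; nothing more can be done
None
```

The guard is now on stand B, in front of the green specimen, and the job was handed in after about 17.5 s of the 48 s.

**What I did:** I squeezed the tabs, lifted the guard straight off stand A and lowered it onto stand B's lips. I then slid it back under about 6 N until it dropped free into the slots, at about x = 511, y = 260, and lowered it to the spring-borne floor. I let the tabs out in small steps under about 8 N.

**Last checks:**
- **Pins:** the tab centres are 49.7 mm apart, about 58 mm over the outer faces, so both pins should be fully out. I inferred this from the tabs and did not see the pins in their windows.
- **Seating:** the tab tops are at 174.5 mm, the same height as on stand A within measuring error, and the guard is level.
- **Specimens:** both were found where they began, within the accuracy of the search.
- **Robot:** the gripper is clear of everything, with wrist force near 0.

**Checks that failed or disagreed:**
- The arm hid one tab and most of the green specimen from the last top view, so that camera missed the green specimen. The side and wrist views found it.
- The last side view put the tabs about 3 mm further in +y than the wrist view, because of the faces it sees.
- While squeezing the tabs on stand A, the wrist force rose to about 14 N, still well under the limits.

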